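# Read a marked saw tooth through the hand lens

## Robot

A 6-joint arm with a two-finger parallel gripper is mounted at the origin on the work surface. World frame = base frame: x ahead of the robot, y to its left, z up, the work surface at z = 0. Lengths are in m, angles in degrees, forces in N, time in s.
With the tool pointing down it reaches from about 0.35 to 0.95 m from the base axis. Payload 17.4 kg.
Tool frame: the origin (TCP) lies on the centre line of the jaws, within the pads' length; the fingertips stand 25 mm ahead of it and the grasp point (between the pads) lies 6 mm ahead of it (env.tip_reach is the distance from the TCP to the fingertips, in m); z points along the fingers, y is the line along which they close (so a half turn about z gives the same grasp; the last joint's range is limited). The gripper opens to 93 mm and grips with 3 to 60 N. Pads are 15 mm wide; open, the fingers measure 128 mm over their backs; the gripper's body (75 mm by 188 mm) begins 65 mm behind the grasp point.
Start: joints at [62.693, 6.646, 82.598, -0, 90.757, -2.166], TCP at [0.287, 0.611, 0.244] pointing down, gripper open.
Joint ranges: [-162.19, 162.19], [-47.58, 125.68], [4.15, 143.07], [-65.23, 245.23], [0.69, 171.88], [-170.13, 170.13]. Speed limits (degrees/s): [108.29, 108.29, 127.2, 180, 180, 180].

## Interface

Orientations are given as a 3x3 rotation matrix whose columns are the frame's x, y, z axes.
In Python, from rig import env gives the robot as it stands.
- The arm moves only by the tool play_rows, never from a script. Its argument "deltas" is one flat list of numbers, 6 for each row, row after row: the shift along the tool's x, y, z in units of 0.1 m (1.0 is 0.1 m), then the turn, a rotation vector about the tool's x, y, z in units of pi/4 rad (1.0 is pi/4 rad). A call has 1 to 20 rows; each row is the pose to reach, as a shift and turn from the pose commanded when the call began, along the tool's axes at that moment; what a row does not reach only later rows make up. A row lasts 1/8 s, in which the tool goes at most 62.5 mm and 10.7 degrees, less where a joint would pass 70% of its speed; a pose out of reach is approached as far as the arm can. A call with a number of a shift or a turn outside -1 to 1 is refused whole. A call with a gripper value outside its range is refused whole. "jaw" is the opening, from 0 (shut) to 1 (fully open), set as the call begins (left out, the last holds). The fingers move at their own pace and stop on an object; "newtons" is the grip in N (left out, the last holds). Time passes only in rows, so rows that repeat a pose let the fingers close. It gives the time, the measured TCP pose, the force, the opening and the grip force at its end, in the units of the state.
- env.read_state(): the state, without advancing time (a new reading comes with each control period).
- env.camera(name): name is "side" or "top"; returns a dict with "pixels" (384x512x3 uint8, blue, green, red), "camera_matrix" (3x3 intrinsics, pixels), "extrinsics" (4x4, takes a point from world to camera coordinates). Camera axes: x right, y up, looking along -z (the intrinsics and any distortion apply to the point x, -y, -z); pixel columns grow to the right and rows downward; lengths in m; the calibration is good to about 2 mm. A picture is of the moment at which its call begins. There is no depth.
- env.sign_off(): hands the job in; it is judged then, once.
The state is a dict: "t": time; "joint_pos": joint angles; "qd": joint speeds; "joint_torque": joint torques, N m; "tcp_pos": TCP position; "tool_rot": TCP orientation; "contact_force": force on the tool from outside, world axes, zero at the start; "torque": the same for the moment, N m; "finger_gap": finger opening in m; "grip_force": force on a finger pad.
Only numpy, scipy, OpenCV 4.12 (cv2) and the standard library are available. Lean on these libraries where they do the work, as an engineer would, in place of code of your own. Each camera call takes 0.05 s, during which the arm holds its last target. There are 200 camera calls.

## Task

Pull the drop front of the cream tool chest all the way down, take the reading lens out of the pocket inside it, and push the front fully shut again. Then hold the lens level, centred over the saw-blade tooth marked in red, at the height that the red pointer of the height gauge shows, and finish there, still holding the lens steady in the gripper with nothing else touching it. Leave the blade, the gauge setting and the other things on the bench as they are, and do not touch the blade with the lens.

Things in the scene. Friction and masses are not known exactly. Their poses are not given: they have to be found in the camera images.
- chest: Cream steel bench tool chest, fixed, 210 wide (y) x 165 deep (x) x 223 high, on the robot's left or right; origin on the bench under the middle of its front face; x points into the chest, away from the robot; yaw within 0.15 rad. A drawer base, not used, fills the lowest 53 mm; above it is the drop front.
- front (a joint): Drop front of the chest, hinged along its bottom edge (axis along the chest's y): 0 = shut and upright, 1.571 = all the way down, level, its top edge towards the robot. Rad. It starts shut. Panel 210 wide x 168 high x 8 thick. A stiff friction hinge: it stays at any angle where it is left, and moves with about 2 to 4 N at the pull.
- front_hinge (a point): Middle of the hinge line, 55 mm above the bench, in the plane of the panel's inner face. When the front is down, its inner face lies level at this height (its underside 47 mm above the bench).
- front_pull (a point): Centre of the dark-red pull on the panel's top edge: a round bar 46 long along y, 18 thick, 22 mm beyond the edge, 190 mm from the hinge line, 4 mm in front of the inner face. Clear of the chest: it can be pinched on its two flat ends from above, and turns between the fingers as the front swings, the gripper staying upright.
- front_pocket (a point): Dark steel pocket on the panel's inner face, 38 mm from the hinge line, turns with the front. Inside 72 wide x 18 deep; floor 10 mm and mouth 45 mm from the hinge line; cover plate 3 thick. The mouth points up when shut, towards the robot when the front is down.
- loupe_grip (a point): Middle of the lens's handle, 70 long x 18 wide x 14 thick, black, orange end. Lens axes: z from pane to handle end, x square to the pane, y across. Stands in the pocket, handle up, hidden until the front is opened; with the front down it lies on the inner face, x up, handle towards the robot, the last 35 mm of frame under the cover: draw it 45 mm or more along its handle before lifting.
- loupe_lens (a point): Centre of the clear pane of the rectangular hand lens, 68 mm from loupe_grip along the lens's -z, at half the thickness. Black frame 66 wide x 56 long x 14 thick, 131 overall with handle, about 85 g. Same axes: level means x vertical.
- board: Plywood offcut lying fixed on the bench, 280 x 200 x 18 thick; origin under it, 30 mm beyond its middle along x. Carries the blade and the gauge; stands on the other side from the chest. Between and in front of chest and board, along the robot's centre line (0.35 to 0.55 m ahead, 50 mm to each side), the bench is bare and the lens can be laid down.
- blade_tooth (a point): Tip of the saw-blade tooth marked with red paint (with a red stroke on the blade beside it), about 21 mm above the bench. The loose steel circular-saw blade is 160 across, 2 thick, 300 g, and lies flat on the board; its centre lies 78 mm from this point along this point's x.
- gauge_pointer (a point): Tip of the red pointer of the height gauge: the lens's middle is to be at this height. The gauge is fixed on the board behind the blade (seen from the robot): steel foot 50 x 64 x 22, column 190 high standing 46 mm behind the tip, slide that may be pushed out of its setting; the pointer points to the blade, roughly to -x.
- jug_mid (a point): Blue bottle, 72 across, 170 high, half-way up. Bystander.
- masking_mid (a point): Roll of masking tape, 104 across, 25 high, half-way up. Bystander.
- tape_measure_mid (a point): Yellow and black tape measure, 75 x 40 x 64 high, half-way up. Bystander.
- driver_grip (a point): Red-handled screwdriver lying on the bench, on its handle. Bystander.
- mug_mid (a point): White mug, 76 across, 90 high, half-way up. Bystander.
- screwbox_mid (a point): Open cardboard box of screws, 130 x 100 x 60 high, half-way up. Bystander.
There are look-alikes about, which are no part of the job. Of the things that look like the part that bears blade_tooth, the smallest one is meant.

How it is judged (in metres and radians):
On the way, in this order (a step that is already met when the one before it is completed fails the run):
1. the drop front is pulled all the way down (value of joint front above 1.4 rad), for 0.1 s.
2. the lens is drawn clear of the pocket (distance between loupe_lens and front_pocket above 0.1 m), for 0.1 s.
3. the drop front is pushed shut again with the lens out of its pocket (value of joint front below 0.06 rad and distance between loupe_lens and front_pocket above 0.1 m), for 0.1 s.
At the end, for the whole second after the job is handed in: The gripper alone holds the lens, at rest, within 12 mm sideways of the red tooth and 7 mm of the pointer's height, level within 0.12 rad; the drop front is shut (under 0.06 rad); blade moved under 8 mm, pointer under 6 mm, bystanders under 30 mm (horizontal distance between loupe_lens and blade_tooth below 0.012 m and z of loupe_lens in the frame of gauge_pointer between -0.007 and 0.007 m and (angle between loupe_lens's own x axis and vertical below 0.12 rad or angle between loupe_lens's own x axis and vertical above 3.0216 rad) and linear speed of loupe below 0.02 m/s and contact force between loupe and the fingers above 0.5 N and contact force between loupe and gauge below 0.1 N and contact force between loupe and blade below 0.1 N and contact force between loupe and board below 0.1 N and value of joint front below 0.06 rad and distance of blade_tooth from where it was at the start of the episode below 0.008 m and distance of gauge_pointer from where it was at the start of the episode below 0.006 m); the arm keeps its last pose, push and grip.
It fails at once if the lens touches the blade with more than 1 N (contact force between loupe and blade above 1 N).
It fails at once if the blade is shifted by more than 15 mm (distance of blade_tooth from where it was at the start of the episode above 0.015 m).
It fails at once if the gauge's pointer is shifted by more than 8 mm (distance of gauge_pointer from where it was at the start of the episode above 0.008 m).
It fails at once if a bystander is moved by more than 30 mm (distance of any of jug_mid, masking_mid, tape_measure_mid, driver_grip, mug_mid, screwbox_mid from where it was at the start of the episode above 0.03 m).
It also fails if it takes over 72 s, if anything falls off the work surface, if the arm or the gripper's body presses on something with over 40 N, if the wrist force passes 120 N, or if a joint passes its speed limit or range.

## Working session

There is one attempt and no reset: what is moved stays moved. The work goes in short steps, Python scripts to look and compute and a tool call to move; the robot and the scene stay as the last step left them, time stands still between calls to the robot, and variables do not carry over. Pictures are saved under pics/ and viewed, at most 10 in all, crops included, and the job is handed in when it is done.

Besides the shell and the picture viewer there is one more tool, called after ">>>" as a command line: name --argument value ..., lists and objects as JSON in quotes. play_rows: Moves the arm, as the interface text tells. Its arguments: {"type":"object","properties":{"deltas":{"type":"array","items":{"type":"number"}},"jaw":{"type":"number"},"newtons":{"type":"number"}},"required":["deltas"]}

```bash
mkdir -p pics; ls; cat > h.py <<'E'
import numpy as np, cv2
from rig import env
def snap(n,tag):
    c=env.camera(n); cv2.imwrite(f'pics/{tag}.png',c['pixels']); np.savez(f'{tag}.npz',**{k:np.array(v) for k,v in c.items()}); return c
def load(tag): return np.load(f'{tag}.npz')
def ray(c,u,v):
    K=c['camera_matrix'];E=c['extrinsics'];d=np.linalg.inv(K)@[u,v,1.];d=np.array([d[0],-d[1],-d[2]])
    R=E[:3,:3];return -R.T@E[:3,3],R.T@d
def plane(c,u,v,z):
    o,d=ray(c,u,v);return o+d*(z-o[2])/d[2]
def tri(c1,p1,c2,p2):
    A=np.zeros((3,3));b=np.zeros(3);L=[]
    for c,p in((c1,p1),(c2,p2)):
        o,d=ray(c,*p);d=d/np.linalg.norm(d);M=np.eye(3)-np.outer(d,d);A+=M;b+=M@o;L.append((M,o))
    x=np.linalg.solve(A,b);return x,[float(np.linalg.norm(M@(x-o))) for M,o in L]
def proj(c,P):
    E=c['extrinsics'];p=E[:3,:3]@np.array(P)+E[:3,3];q=c['camera_matrix']@[p[0],-p[1],-p[2]];return q[:2]/q[2]
E
python3 - <<'E'
from h import *
for n in('top','side'):
    c=snap(n,n+'0');print(n,c['camera_matrix'].tolist(),ray(c,256,192),[k for k in c])
s=env.read_state();print(s['tcp_pos'],s['tool_rot'],s['t'])
a=cv2.imread('pics/top0.png');b=cv2.imread('pics/side0.png')
for n,i in(('top',a),('side',b)): cv2.imwrite(f'pics/{n}0b.png',cv2.resize(i,(800,600),interpolation=cv2.INTER_CUBIC))
E
```

```text
pics
top [[380.03909004661904, 0.0, 256.5860955059301], [0.0, 380.03909004661904, 183.99234211785085], [0.0, 0.0, 1.0]] (array([ 0.3476705 , -0.05217231,  1.51136471]), array([ 0.07207186,  0.02182425, -0.99738443])) ['pixels', 'camera_matrix', 'extrinsics']
side [[438.8492584535759, 0.0, 245.43828908178386], [0.0, 438.8492584535759, 180.1097481349073], [0.0, 0.0, 1.0]] (array([ 0.38736544, -1.0961518 ,  1.12597367]), array([ 0.08280012,  0.71056004, -0.69968698])) ['pixels', 'camera_matrix', 'extrinsics']
[0.28672449 0.61092448 0.24301889] [[-9.05265480e-01  4.24846128e-01 -4.20973022e-04]
 [ 4.24846337e-01  9.05265066e-01 -8.65990073e-04]
 [ 1.31796413e-05 -9.62799766e-04 -9.99999536e-01]] 0.1
```

View pics/top0b.png

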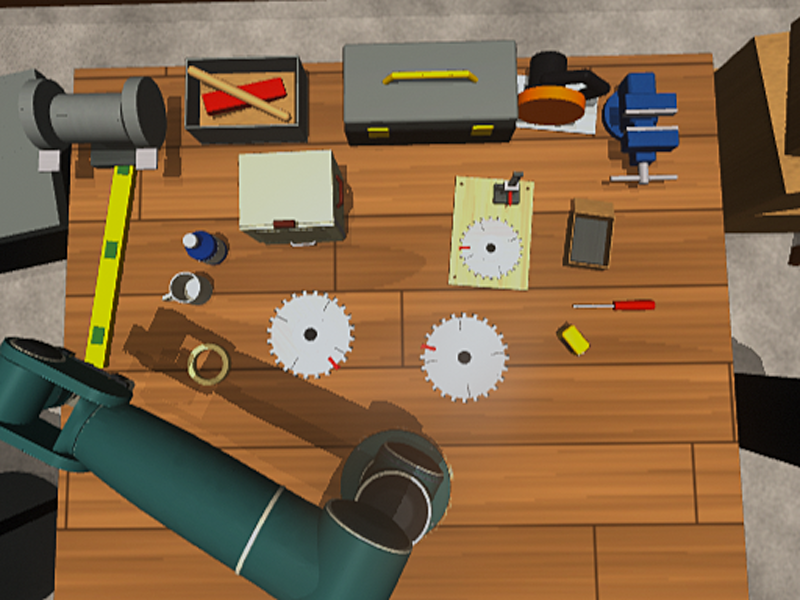

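View pics/side0b.png

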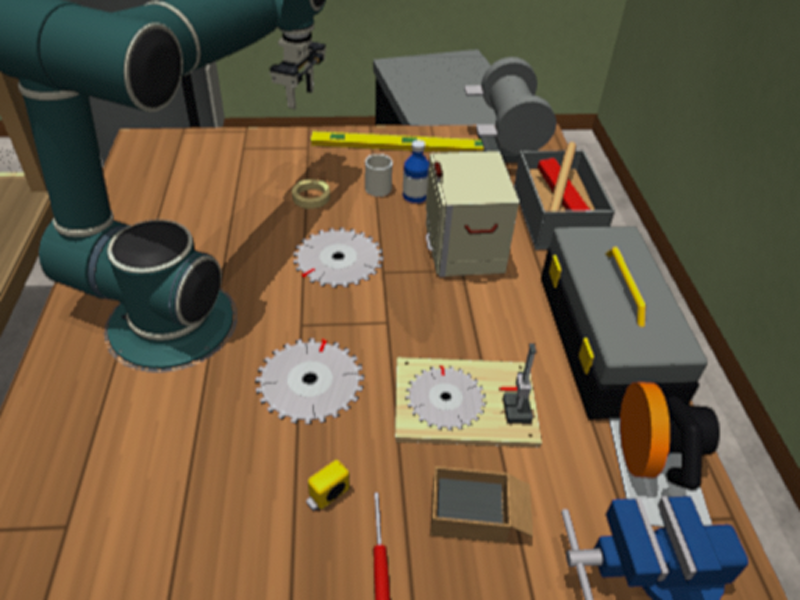

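The top view shows the chest (pull near 285,224 in the enlarged picture) and the board with the small blade (red mark near 462,248, pointer near 510,198). The side view shows the pull near 437,168, the red mark near 442,370 and the pointer near 508,388. The two larger blades are look-alikes.

```bash
python3 - <<'E'
from h import *
def blobs(tag,box,f):
    c=load(tag);im=c['pixels'];h=cv2.cvtColor(im,cv2.COLOR_BGR2HSV).astype(int)
    x0,y0,x1,y1=box;m=np.zeros(im.shape[:2],np.uint8);m[y0:y1,x0:x1]=f(h,im.astype(int))[y0:y1,x0:x1]
    n,l,s,ce=cv2.connectedComponentsWithStats(m)
    for i in range(1,n):
        if s[i][4]>=4:
            ys,xs=np.where(l==i);print(tag,s[i],ce[i].round(2),'L',(xs.min(),ys[xs==xs.min()].mean()),'R',(xs.max(),ys[xs==xs.max()].mean()),'T',(xs[ys==ys.min()].mean(),ys.min()),'B',(xs[ys==ys.max()].mean(),ys.max()))
red=lambda h,i:((i[...,2]>1.7*i[...,1])&(i[...,2]>1.7*i[...,0])&(i[...,2]>50))
print('pull');blobs('top0',(165,135,205,155),red);blobs('side0',(270,95,300,130),red)
print('board');blobs('top0',(285,110,345,190),red);blobs('side0',(255,225,345,285),red)
# blade silver, hub dark
wh=lambda h,i:(h[...,1]<40)&(h[...,2]>150)
print('blade');blobs('top0',(285,130,345,185),wh);blobs('side0',(255,228,315,280),wh)
cr=lambda h,i:(h[...,1]<60)&(h[...,2]>170)
print('chest');blobs('top0',(145,90,225,160),lambda h,i:(h[...,2]>190)&(h[...,1]<70))
c=load('top0');m=cv2.cvtColor(c['pixels'],cv2.COLOR_BGR2HSV);m=((m[...,2]>190)&(m[...,1]<70)).astype(np.uint8);m[:90]=0;m[160:]=0;m[:,:145]=0;m[:,225:]=0
k=max(cv2.findContours(m,0,1)[0],key=cv2.contourArea);b=cv2.boxPoints(cv2.minAreaRect(k));print([(p.round(1),plane(c,*p,.223)[:2].round(4)) for p in b])
a=cv2.imread('pics/top0.png');b=cv2.imread('pics/side0.png')
A=cv2.resize(a[85:190,140:350],(800,400),interpolation=2);B=cv2.resize(b[90:190,260:340],(320,400),interpolation=2);C=cv2.resize(b[215:295,245:355],(440,320),interpolation=2)
cv2.imwrite('pics/c1.png',A)
o=np.zeros((400,770,3),np.uint8);o[:,:320]=B;o[:320,325:765]=C;cv2.imwrite('pics/c2.png',o)
E
```

```text
pull
top0 [175 141  13   5  56] [181.32 143.11] L (np.int64(175), np.float64(143.0)) R (np.int64(187), np.float64(143.0)) T (np.float64(184.0), np.int64(141)) B (np.float64(180.7), np.int64(145))
side0 [278 104   4   8  19] [279.68 107.58] L (np.int64(278), np.float64(105.0)) R (np.int64(281), np.float64(108.5)) T (np.float64(279.0), np.int64(104)) B (np.float64(279.0), np.int64(111))
board
top0 [290 123   1   7   7] [290. 126.] L (np.int64(290), np.float64(126.0)) R (np.int64(290), np.float64(126.0)) T (np.float64(290.0), np.int64(123)) B (np.float64(290.0), np.int64(129))
top0 [325 122   3  10  28] [326.   126.18] L (np.int64(325), np.float64(126.0)) R (np.int64(327), np.float64(126.0)) T (np.float64(326.0), np.int64(122)) B (np.float64(326.0), np.int64(131))
top0 [289 136   1   8   8] [289.  139.5] L (np.int64(289), np.float64(139.5)) R (np.int64(289), np.float64(139.5)) T (np.float64(289.0), np.int64(136)) B (np.float64(289.0), np.int64(143))
top0 [288 147   1  10  10] [288.  151.5] L (np.int64(288), np.float64(151.5)) R (np.int64(288), np.float64(151.5)) T (np.float64(288.0), np
[... 1189 characters left out ...]
B (np.float64(290.5), np.int64(274))
chest
top0 [ 153   96   60   50 2662] [182.44 119.84] L (np.int64(153), np.float64(118.05263157894737)) R (np.int64(212), np.float64(130.5)) T (np.float64(210.0), np.int64(96)) B (np.float64(168.0), np.int64(145))
top0 [191 144   8   1   8] [194.5 144. ] L (np.int64(191), np.float64(144.0)) R (np.int64(198), np.float64(144.0)) T (np.float64(194.5), np.int64(144)) B (np.float64(194.5), np.int64(144))
[(array([150.8,  98.9], dtype=float32), array([0.7732, 0.3395])), (array([211. ,  95.9], dtype=float32), array([0.7794, 0.1283])), (array([213.4, 143. ], dtype=float32), array([0.6124, 0.1207])), (array([153.2, 146. ], dtype=float32), array([0.6057, 0.3294]))]
```

View pics/c1.png

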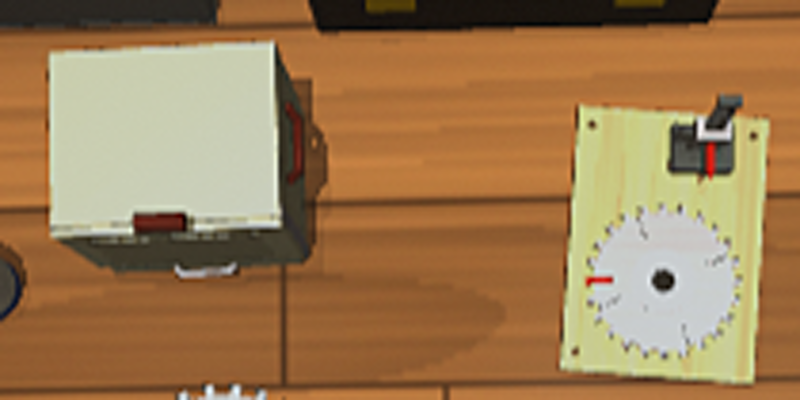

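View pics/c2.png

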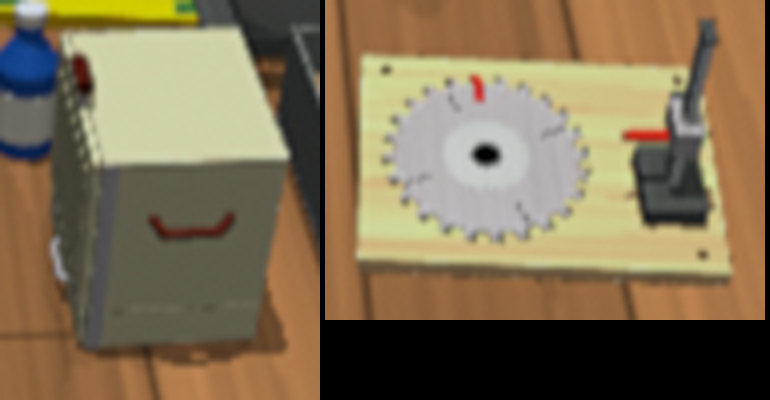

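Crops: pull bar at about (181,143) top and (279.7,107.5) side, square with the front. The red tooth is at the left edge of the small blade, and the pointer is red in front of the slide.

```bash
python3 - <<'E'
from h import *
T=load('top0');S=load('side0')
print('pull',tri(T,(181.3,143.1),S,(279.7,107.6)),plane(T,181.3,143.1,.254),plane(T,181.3,143.1,.245),plane(S,279.7,107.6,.245))
print('pullends',plane(T,174.7,143.1,.25),plane(T,187.5,143.1,.25))
for t,b in(('top0',(300,145,328,172)),('side0',(270,240,300,268))):
    c=load(t);g=c['pixels'].max(2);x0,y0,x1,y1=b;m=(g[y0:y1,x0:x1]<70);ys,xs=np.where(m);p=(xs.mean()+x0,ys.mean()+y0);print(t,'hub',p,m.sum(),plane(c,*p,.02))
print('blade ell c',plane(T,314,158.6,.021),plane(S,285,254.4,.021))
for p in((293.7,158.5),(294.2,159)):print('tooth T',plane(T,*p,.021))
for p in((282.5,233.8),(283.,236)):print('tooth S',plane(S,*p,.021))
for a,b in(((326.,131.3),(319.7,248.5)),((325.7,131.),(320,248.8)),((325.5,131.5),(320,248.3))):print('pointer',tri(T,a,S,b))
print('ptr base T',plane(T,326,122,.1))
E
```

```text
pull (array([0.61025604, 0.22671222, 0.24566261]), [0.0007001548691132341, 0.0007001548691132172]) [0.60781655 0.22487034 0.254     ] [0.60967863 0.22685337 0.245     ] [0.61114527 0.22788791 0.245     ]
pullends [0.6090665  0.24818201 0.25      ] [0.60824767 0.20469623 0.25      ]
top0 hub (np.float64(313.76190476190476), np.float64(158.28571428571428)) 21 [ 0.58539134 -0.24989273  0.02      ]
side0 hub (np.float64(284.8421052631579), np.float64(253.31578947368422)) 19 [ 0.58737059 -0.25141848  0.02      ]
blade ell c [ 0.58396045 -0.25066231  0.021     ] [ 0.58714775 -0.25642209  0.021     ]
tooth T [ 0.58579584 -0.1706244   0.021     ]
tooth T [ 0.58376227 -0.172551    0.021     ]
tooth S [ 0.58962139 -0.17253456  0.021     ]
tooth S [ 0.59010831 -0.1818815   0.021     ]
pointer (array([ 0.67952255, -0.29035466,  0.08790197]), [0.002213507748945904, 0.0022135077489459816])
pointer (array([ 0.6810774 , -0.28963766,  0.08550988]), [0.0020358937677440046, 0.0020358937677439084])
pointer (array([ 0.68000569, -0.28874262,  0.08659782]), [0.003109037345546991, 0.0031090373455469954])
ptr base T [ 0.71014062 -0.2892467   0.1       ]
```

>>> play_rows --deltas '[0,0,-1,0,0,-0.3,0,0,-1,0,0,-0.6,0,0,-1,0,0,-0.6,0,0,-1,0,0,-0.6]' --jaw 1

```text
t: 0.6
tcp_pos: [0.2868, 0.611, 0.3433]
tool_rot: [[-0.999, -0.032, -0.0], [-0.032, 0.999, -0.0], [0.0, -0.0, -1.0]]
contact_force: [0.1, 0.5, 0.2]
finger_gap: 0.093
grip_force: 0.0
```

>>> play_rows --deltas '[-0.4,-0.5,0,0,0,0,-0.78,-0.985,0,0,0,0,-0.78,-0.985,0,0,0,0]'

```text
t: 0.98
tcp_pos: [0.37, 0.5125, 0.3431]
tool_rot: [[-1.0, -0.026, -0.0], [-0.026, 1.0, -0.001], [0.0, -0.001, -1.0]]
contact_force: [-0.9, 0.2, -0.6]
finger_gap: 0.0931
grip_force: 0.0
```

>>> play_rows --deltas '[-0.4,-0.5,0,0,0,0,-0.78,-0.985,0,0,0,0,-0.78,-0.985,0,0,0,0]'

```text
t: 1.35
tcp_pos: [0.4508, 0.4171, 0.3429]
tool_rot: [[-1.0, -0.027, -0.001], [-0.027, 1.0, -0.001], [0.001, -0.001, -1.0]]
contact_force: [-0.3, 1.2, -0.3]
finger_gap: 0.0928
grip_force: 0.0
```

>>> play_rows --deltas '[-0.4,-0.5,0,0,0,0,-0.78,-0.985,0,0,0,0,-0.78,-0.985,0,0,0,0]'

```text
t: 1.72
tcp_pos: [0.5317, 0.3216, 0.3426]
tool_rot: [[-1.0, -0.028, -0.001], [-0.028, 1.0, -0.001], [0.001, -0.001, -1.0]]
contact_force: [0.0, 1.0, 0.1]
finger_gap: 0.0928
grip_force: 0.0
```

>>> play_rows --deltas '[-0.4,-0.5,0,0,0,0,-0.78,-0.985,0,0,0,0,-0.78,-0.985,0,0,0,0,-0.78,-0.985,0,0,0,0]'

```text
t: 2.22
tcp_pos: [0.6109, 0.2287, 0.3431]
tool_rot: [[-0.999, -0.032, -0.001], [-0.032, 0.999, 0.0], [0.001, 0.0, -1.0]]
contact_force: [0.5, 0.6, -0.4]
finger_gap: 0.0933
grip_force: 0.0
```

>>> play_rows --deltas '[0,-0.02,0.4,0,0,0,0,-0.02,0.7,0,0,0,0,-0.02,0.88,0,0,0,0,-0.02,0.88,0,0,0]'

```text
t: 2.72
tcp_pos: [0.6107, 0.2263, 0.2549]
tool_rot: [[-0.999, -0.033, -0.001], [-0.033, 0.999, -0.0], [0.001, -0.0, -1.0]]
contact_force: [0.0, 0.4, 0.5]
finger_gap: 0.0932
grip_force: 0.0
```

>>> play_rows --deltas '[0,0,0,0,0,0,0,0,0,0,0,0,0,0,0,0,0,0,0,0,0,0,0,0,0,0,0,0,0,0,0,0,0,0,0,0,0,0,0,0,0,0,0,0,0,0,0,0]' --jaw 0.3 --newtons 20

```text
t: 3.72
tcp_pos: [0.6115, 0.2256, 0.2557]
tool_rot: [[-0.999, -0.033, 0.0], [-0.033, 0.999, 0.0], [-0.0, 0.0, -1.0]]
contact_force: [0.1, 4.4, -0.0]
finger_gap: 0.0457
grip_force: 20.0
```

>>> play_rows --deltas '[0.08,0,0,0,0,0,0.165,0,0.01,0,0,0,0.33,0,0.036,0,0,0,0.49,0,0.075,0,0,0,0.65,0,0.13,0,0,0,0.8,0,0.195,0,0,0,0.945,0,0.275,0,0,0,0.945,0,0.275,0,0,0]'

```text
t: 4.72
tcp_pos: [0.516, 0.2228, 0.2282]
tool_rot: [[-0.999, -0.033, -0.0], [-0.033, 0.999, 0.001], [0.0, 0.001, -1.0]]
contact_force: [-3.2, 7.1, 1.5]
finger_gap: 0.0459
grip_force: 20.0
```

>>> play_rows --deltas '[0.14,0,0.09,0,0,0,0.27,0,0.195,0,0,0,0.39,0,0.31,0,0,0,0.5,0,0.435,0,0,0,0.595,0,0.57,0,0,0,0.68,0,0.71,0,0,0,0.755,0,0.86,0,0,0,0.755,0,0.86,0,0,0]'

```text
t: 5.72
tcp_pos: [0.4406, 0.2205, 0.1412]
tool_rot: [[-0.999, -0.033, -0.001], [-0.033, 0.999, 0.002], [0.001, 0.002, -1.0]]
contact_force: [-2.6, 10.0, -2.2]
finger_gap: 0.0458
grip_force: 20.0
```

>>> play_rows --deltas '[0.06,0,0.155,0,0,0,0.107,0,0.315,0,0,0,0.14,0,0.48,0,0,0,0.157,0,0.64,0,0,0,0.16,0,0.81,0,0,0,0.16,0,0.81,0,0,0,0.16,0,0.81,0,0,0]'

```text
t: 6.6
tcp_pos: [0.4251, 0.2201, 0.0608]
tool_rot: [[-0.999, -0.032, -0.001], [-0.032, 0.999, 0.002], [0.001, 0.002, -1.0]]
contact_force: [-1.9, 11.5, -2.9]
finger_gap: 0.0458
grip_force: 20.0
```

>>> play_rows --deltas '[0,0,0,0,0,0,0,0,0,0,0,0,0,0,0,0,0,0,0,0,0,0,0,0]' --jaw 1

```text
t: 7.1
tcp_pos: [0.4256, 0.2192, 0.0612]
tool_rot: [[-0.999, -0.032, 0.0], [-0.032, 0.999, -0.0], [-0.0, -0.0, -1.0]]
contact_force: [1.2, -0.9, 0.1]
finger_gap: 0.0813
grip_force: 0.0
```

>>> play_rows --deltas '[0,0,-0.3,0,0,0,0,0,-0.6,0,0,0,0,0,-1,0,0,0,0,0,-1,0,0,0]'

```text
t: 7.6
tcp_pos: [0.4266, 0.2198, 0.1642]
tool_rot: [[-0.999, -0.032, 0.004], [-0.032, 0.999, 0.002], [-0.004, 0.002, -1.0]]
contact_force: [0.1, 0.4, -0.3]
finger_gap: 0.0928
grip_force: 0.0
```

>>> play_rows --deltas '[0,-0.5,-1,0,0,0,0,-1,-1,0,0,0,0,-1,-1,0,0,0]'

```text
t: 7.98
tcp_pos: [0.429, 0.1176, 0.2626]
tool_rot: [[-1.0, -0.031, 0.002], [-0.031, 1.0, 0.0], [-0.002, -0.0, -1.0]]
contact_force: [-0.4, -0.1, -1.0]
finger_gap: 0.0931
grip_force: 0.0
```

>>> play_rows --deltas '[0,-0.5,0,0,0,0,0,-1,0,0,0,0,0,-1,0,0,0,0]'

```text
t: 8.35
tcp_pos: [0.4319, 0.017, 0.2603]
tool_rot: [[-1.0, -0.028, -0.001], [-0.028, 1.0, -0.0], [0.001, -0.0, -1.0]]
contact_force: [-0.4, -0.4, -0.3]
finger_gap: 0.0931
grip_force: 0.0
```

>>> play_rows --deltas '[0,-0.5,0,0,0,0,0,-1,0,0,0,0,0,-1,0,0,0,0,0,-1,0,0,0,0]'

```text
t: 8.85
tcp_pos: [0.4354, -0.0797, 0.2606]
tool_rot: [[-0.999, -0.032, -0.001], [-0.032, 0.999, 0.001], [0.001, 0.001, -1.0]]
contact_force: [0.3, 0.0, -0.5]
finger_gap: 0.0933
grip_force: 0.0
```

```bash
python3 - <<'E'
from h import *
T=snap('top','top1');S=snap('side','side1')
a=T['pixels'][90:220,130:260];b=S['pixels'][80:210,210:340]
o=np.hstack([cv2.resize(x,(400,400),interpolation=2) for x in(a,b)]);cv2.imwrite('pics/c3.png',o)
E
```

```text
(no output)
```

View pics/c3.png

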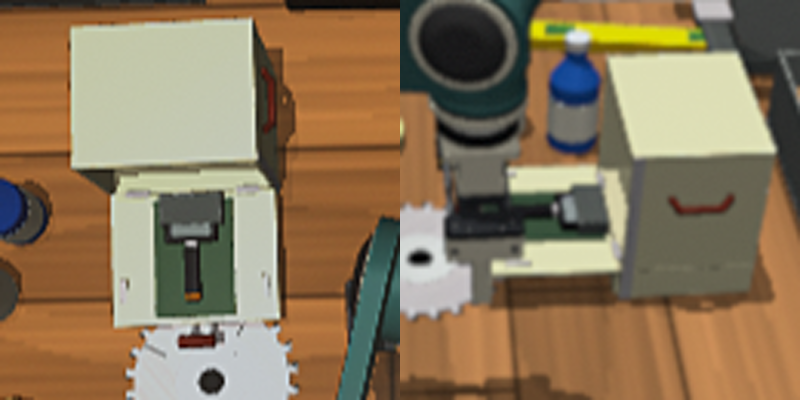

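The front is down. In the left crop the handle runs from (192,243) to its orange end at (192,300), and the pocket lies above it.

```bash
python3 - <<'E'
from h import *
T=load('top1');im=T['pixels'].astype(int)
s=130/400
# handle: dark+orange in crop rows 246..302, cols 180..206
x0,y0,x1,y1=[int(round(v)) for v in(130+178*s,90+240*s,130+210*s,90+306*s)]
sub=im[y0:y1,x0:x1];B,G,R=sub[...,0],sub[...,1],sub[...,2]
m=(sub.max(2)<50)|((R>1.5*G)&(R>80)); m&=~((G>R+8))
for r in range(m.shape[0]):
    xs=np.where(m[r])[0]
    if len(xs): print(y0+r,(xs+x0).tolist(),plane(T,xs.mean()+x0,y0+r,.066)[:2].round(4),sub[r,xs[len(xs)//2]].tolist())
# panel corners
h=cv2.cvtColor(T['pixels'],cv2.COLOR_BGR2HSV)
for y in(155,165,175,185,190):
    row=(im[y,:,2]>150)&(im[y,:,0]>100);xs=np.where(row[155:230])[0]+155;print('panel',y,xs.min(),xs.max(),plane(T,xs.min()-.5,y,.055)[:2],plane(T,xs.max()+.5,y,.055)[:2])
E
```

```text
168 [188, 189, 194, 195, 196, 197] [0.5486 0.22  ] [35, 44, 40]
169 [194] [0.5446 0.2168] [36, 40, 41]
170 [194] [0.5408 0.2168] [21, 23, 26]
171 [190, 191, 192, 193, 194] [0.537  0.2245] [29, 32, 35]
172 [190, 191, 192, 193, 194] [0.5332 0.2245] [38, 40, 43]
173 [190, 191, 192, 193, 194] [0.5293 0.2245] [39, 40, 43]
174 [190, 191, 192, 194] [0.5254 0.2255] [38, 41, 44]
175 [190, 191, 192, 193, 194] [0.5215 0.2245] [39, 41, 43]
176 [190, 191, 192, 193, 194] [0.5177 0.2245] [38, 42, 43]
177 [190, 191, 192, 193, 194] [0.5138 0.2245] [39, 40, 42]
178 [190, 191, 192, 194] [0.51   0.2254] [39, 40, 43]
179 [190, 191, 192, 194] [0.5061 0.2254] [39, 41, 42]
180 [190, 191, 192, 193, 194] [0.5022 0.2245] [41, 42, 43]
181 [190, 191, 192, 194] [0.4984 0.2254] [42, 42, 45]
182 [190, 191, 192, 194, 195] [0.4945 0.2229] [42, 41, 43]
183 [190, 191, 192, 194, 195] [0.4906 0.2229] [40, 40, 41]
184 [190, 191, 192, 193, 194, 195] [0.4868 0.2225] [48, 43, 38]
185 [190, 191, 192, 193, 194, 195] [0.4829 0.2225] [33, 82, 133]
186 [191, 192, 193, 194, 195] [0.479  0.2206] [23, 92, 163]
187 [192, 193] [0.4752 0.2225] [30, 52, 86]
panel 155 166 218 [0.60309173 0.33037869] [0.59933575 0.12335573]
panel 165 166 219 [0.56375523 0.33007003] [0.56005887 0.11967432]
panel 175 166 219 [0.52461295 0.32976291] [0.52104563 0.11988594]
panel 185 167 219 [0.48559956 0.32556857] [0.48222394 0.12009652]
panel 190 167 220 [0.46619783 0.32542112] [0.46282216 0.11634117]
```

>>> play_rows --deltas '[-0.15,0.5,0,0,0,0,-0.32,1,0,0,0,0,-0.32,1,0,0,0,0]' --jaw 0.5

```text
t: 9.32
tcp_pos: [0.4642, 0.0243, 0.2609]
tool_rot: [[-0.999, -0.038, -0.0], [-0.038, 0.999, 0.001], [0.0, 0.001, -1.0]]
contact_force: [0.1, -0.4, -0.5]
finger_gap: 0.0674
grip_force: 0.0
```

>>> play_rows --deltas '[-0.15,0.5,0,0,0,0,-0.32,1,0,0,0,0,-0.32,1,0,0,0,0]'

```text
t: 9.7
tcp_pos: [0.4927, 0.1242, 0.2606]
tool_rot: [[-0.999, -0.037, -0.001], [-0.037, 0.999, 0.0], [0.001, 0.0, -1.0]]
contact_force: [0.3, -0.9, 0.2]
finger_gap: 0.0468
grip_force: 0.0
```

>>> play_rows --deltas '[-0.15,0.5,0,0,0,0,-0.31,1,0,0,0,0,-0.31,1,0,0,0,0,-0.31,1,0,0,0,0]'

```text
t: 10.2
tcp_pos: [0.5203, 0.2218, 0.2611]
tool_rot: [[-0.999, -0.033, -0.0], [-0.033, 0.999, -0.0], [0.0, -0.0, -1.0]]
contact_force: [0.1, -0.4, 0.4]
finger_gap: 0.0463
grip_force: 0.0
```

>>> play_rows --deltas '[0,0,0.5,0,0,0,0,0,1,0,0,0,0,0,1,0,0,0,0,0,1,0,0,0,0,0,1,0,0,0]'

```text
t: 10.82
tcp_pos: [0.5213, 0.2224, 0.1638]
tool_rot: [[-0.999, -0.032, 0.003], [-0.032, 0.999, 0.001], [-0.003, 0.001, -1.0]]
contact_force: [0.8, 0.1, -0.1]
finger_gap: 0.0465
grip_force: 0.0
```

>>> play_rows --deltas '[0,0.02,0.3,0,0,0,0,0.02,0.5,0,0,0,0,0.02,0.68,0,0,0,0,0.02,0.78,0,0,0,0,0.02,0.78,0,0,0,0,0.02,0.78,0,0,0]'

```text
t: 11.58
tcp_pos: [0.5208, 0.2246, 0.0839]
tool_rot: [[-0.999, -0.032, 0.001], [-0.032, 0.999, 0.0], [-0.001, 0.0, -1.0]]
contact_force: [1.3, -0.7, 0.3]
finger_gap: 0.0467
grip_force: 0.0
```

>>> play_rows --deltas '[0,0,0.015,0,0,0,0,0,0.015,0,0,0,0,0,0.015,0,0,0,0,0,0.015,0,0,0,0,0,0.015,0,0,0,0,0,0.015,0,0,0,0,0,0.015,0,0,0,0,0,0.015,0,0,0]' --jaw 0 --newtons 45

```text
t: 12.58
tcp_pos: [0.5205, 0.2244, 0.0818]
tool_rot: [[-0.999, -0.032, 0.0], [-0.032, 0.999, 0.0], [-0.0, 0.0, -1.0]]
contact_force: [-2.4, -0.4, 2.9]
finger_gap: 0.0172
grip_force: 45.0
```

>>> play_rows --deltas '[0.1,0,-0.01,0,0,0,0.2,0,-0.01,0,0,0,0.3,0,-0.01,0,0,0,0.4,0,-0.01,0,0,0,0.5,0,-0.01,0,0,0,0.58,0,-0.01,0,0,0,0.58,0,-0.01,0,0,0]'

```text
t: 13.45
tcp_pos: [0.4628, 0.223, 0.0848]
tool_rot: [[-0.999, -0.033, 0.003], [-0.033, 0.999, 0.001], [-0.003, 0.001, -1.0]]
contact_force: [-2.4, -1.1, 17.3]
finger_gap: 0.0177
grip_force: 45.0
```

>>> play_rows --deltas '[0,0,-0.2,0,0,0,0,0,-0.5,0,0,0,0,0,-1,0,0,0,0,0,-1,0,0,0,0,0,-1,0,0,0]'

```text
t: 14.08
tcp_pos: [0.4622, 0.2225, 0.1826]
tool_rot: [[-0.999, -0.032, -0.0], [-0.032, 0.999, -0.0], [0.0, -0.0, -1.0]]
contact_force: [0.9, -0.2, -1.6]
finger_gap: 0.0177
grip_force: 45.0
```

>>> play_rows --deltas '[0,-0.5,-0.3,0,0,0,0,-1,-0.3,0,0,0,0,-1,-0.3,0,0,0]'

```text
t: 14.45
tcp_pos: [0.4654, 0.1203, 0.2118]
tool_rot: [[-1.0, -0.029, -0.001], [-0.029, 1.0, -0.001], [0.001, -0.001, -1.0]]
contact_force: [-0.1, 0.7, -0.1]
finger_gap: 0.0172
grip_force: 45.0
```

>>> play_rows --deltas '[0,-0.5,0,0,0,0,0,-1,0,0,0,0,0,-1,0,0,0,0,0,-1,0,0,0,0]'

```text
t: 14.95
tcp_pos: [0.4688, 0.0232, 0.2118]
tool_rot: [[-0.999, -0.032, -0.001], [-0.032, 0.999, 0.0], [0.001, 0.0, -1.0]]
contact_force: [-0.2, -0.3, -0.3]
finger_gap: 0.0176
grip_force: 45.0
```

```bash
python3 - <<'E'
from h import *
T=snap('top','top2');S=snap('side','side2')
a=T['pixels'][100:240,150:290];b=S['pixels'][80:220,180:320]
o=np.hstack([cv2.resize(x,(400,400),interpolation=2) for x in(a,b)]);cv2.imwrite('pics/c4.png',o)
s=env.read_state();print(s['contact_force'],s['grip_force'],s['tcp_pos'])
E
```

```text
[-0.9501867   0.29312463 -0.24768986] 44.99984085559845 [0.46885743 0.02368967 0.21217954]
```

View pics/c4.png

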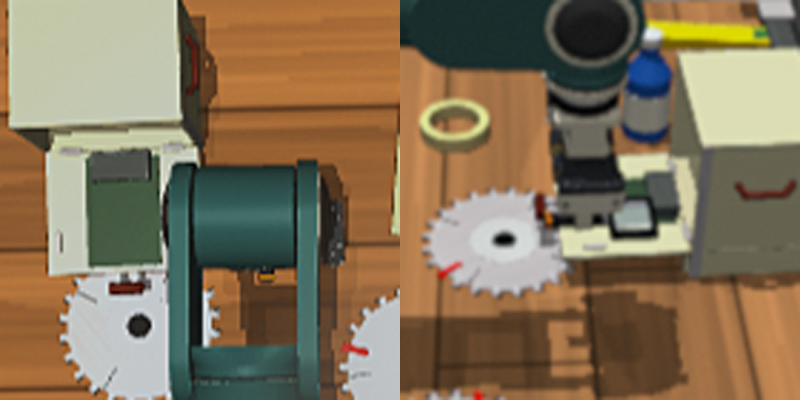

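The lens is held level in the gripper with the front still down. I'll lay it on the bare centre line.

>>> play_rows --deltas '[0.1,-0.22,0.5,0,0,0,0.1,-0.22,1,0,0,0,0.1,-0.22,1,0,0,0,0.1,-0.22,1,0,0,0]'

```text
t: 15.55
tcp_pos: [0.4605, 0.001, 0.1146]
tool_rot: [[-0.999, -0.034, 0.002], [-0.034, 0.999, -0.0], [-0.002, -0.0, -1.0]]
contact_force: [-0.2, 0.1, -0.5]
finger_gap: 0.0173
grip_force: 45.0
```

>>> play_rows --deltas '[0,0,0.3,0,0,0,0,0,0.5,0,0,0,0,0,0.7,0,0,0,0,0,0.78,0,0,0,0,0,0.78,0,0,0,0,0,0.78,0,0,0]'

```text
t: 16.3
tcp_pos: [0.4604, 0.0004, 0.036]
tool_rot: [[-0.999, -0.033, 0.002], [-0.033, 0.999, -0.0], [-0.002, -0.0, -1.0]]
contact_force: [-0.2, -0.4, -1.0]
finger_gap: 0.0175
grip_force: 45.0
```

>>> play_rows --deltas '[0,0,0.03,0,0,0,0,0,0.05,0,0,0,0,0,0.06,0,0,0,0,0,0.06,0,0,0]'

```text
t: 16.8
tcp_pos: [0.4596, 0.0003, 0.0286]
tool_rot: [[-0.999, -0.032, -0.0], [-0.032, 0.999, 0.0], [0.0, 0.0, -1.0]]
contact_force: [0.8, -0.2, -0.9]
finger_gap: 0.0172
grip_force: 45.0
```

>>> play_rows --deltas '[0,0,0.01,0,0,0,0,0,0.02,0,0,0,0,0,0.02,0,0,0]'

```text
t: 17.18
tcp_pos: [0.4597, 0.0003, 0.0268]
tool_rot: [[-0.999, -0.032, 0.0], [-0.032, 0.999, -0.0], [-0.0, -0.0, -1.0]]
contact_force: [-2.4, -0.2, 4.0]
finger_gap: 0.0174
grip_force: 45.0
```

>>> play_rows --deltas '[0,0,0,0,0,0,0,0,0,0,0,0,0,0,0,0,0,0,0,0,0,0,0,0]' --jaw 0.6

```text
t: 17.68
tcp_pos: [0.4597, 0.0003, 0.0266]
tool_rot: [[-0.999, -0.032, -0.0], [-0.032, 0.999, 0.0], [0.0, 0.0, -1.0]]
contact_force: [0.4, 0.7, 0.1]
finger_gap: 0.0528
grip_force: 0.0
```

>>> play_rows --deltas '[0,0,-0.2,0,0,0,0,0,-0.6,0,0,0,0,0,-1,0,0,0,0,0,-1,0,0,0]'

```text
t: 18.18
tcp_pos: [0.4609, 0.0003, 0.1297]
tool_rot: [[-0.999, -0.032, 0.005], [-0.032, 0.999, -0.0], [-0.005, -0.0, -1.0]]
contact_force: [0.5, -0.3, -1.8]
finger_gap: 0.0561
grip_force: 0.0
```

>>> play_rows --deltas '[0.1,0.4,-0.5,0,0,0,0.13,0.8,-0.5,0,0,0,0.13,1,-0.5,0,0,0,0.13,1,-0.5,0,0,0]' --jaw 1

```text
t: 18.68
tcp_pos: [0.4431, 0.1007, 0.1757]
tool_rot: [[-0.999, -0.035, -0.001], [-0.035, 0.999, -0.0], [0.001, -0.0, -1.0]]
contact_force: [0.1, -0.4, -0.2]
finger_gap: 0.0903
grip_force: 0.0
```

>>> play_rows --deltas '[0.1,0.5,0,0,0,0,0.15,1,0,0,0,0,0.15,1,0,0,0,0]'

```text
t: 19.05
tcp_pos: [0.4248, 0.2006, 0.1758]
tool_rot: [[-0.999, -0.035, -0.001], [-0.035, 0.999, -0.0], [0.001, -0.0, -1.0]]
contact_force: [0.3, -0.0, 0.8]
finger_gap: 0.0927
grip_force: 0.0
```

>>> play_rows --deltas '[0,0.2,0,0,0,0,0,0.2,0,0,0,0,0,0.2,0,0,0,0]'

```text
t: 19.42
tcp_pos: [0.4248, 0.2181, 0.1763]
tool_rot: [[-0.999, -0.032, -0.0], [-0.032, 0.999, -0.001], [0.0, -0.001, -1.0]]
contact_force: [0.2, -0.2, 0.1]
finger_gap: 0.0928
grip_force: 0.0
```

```bash
python3 - <<'E'
from h import *
T=snap('top','top3');S=snap('side','side3')
print(env.read_state()['tcp_pos'])
im=T['pixels'].astype(int)
m=((im[...,2]>1.7*im[...,1])&(im[...,2]>1.7*im[...,0])&(im[...,2]>50)).astype(np.uint8)
n,l,s,c=cv2.connectedComponentsWithStats(m)
for i in range(1,n):
    if 165<c[i][0]<290 and 170<c[i][1]<230 and s[i][4]>5: print(s[i],c[i],plane(T,*c[i],.053))
T=load('top1');im=T['pixels'].astype(int)
m=((im[...,2]>1.7*im[...,1])&(im[...,2]>1.7*im[...,0])&(im[...,2]>50)).astype(np.uint8);m[:190]=0
n,l,s,c=cv2.connectedComponentsWithStats(m)
for i in range(1,n):
    if 165<c[i][0]<290 and 190<c[i][1]<215 and s[i][4]>5: print('t1',s[i],c[i],plane(T,*c[i],.055))
E
```

```text
[0.42476806 0.21834154 0.1765274 ]
[269 220  10   4  25] [272.88 221.76] [ 0.33819798 -0.08305137  0.053     ]
t1 [188 199  12   4  39] [193.15384615 200.41025641] [0.42435121 0.22201979 0.055     ]
```

>>> play_rows --deltas '[0,0.025,0.5,0,0,0,0,0.025,0.85,0,0,0,0,0.025,1,0,0,0,0,0.025,1,0,0,0]'

```text
t: 20.02
tcp_pos: [0.4245, 0.2214, 0.0766]
tool_rot: [[-0.999, -0.032, -0.001], [-0.032, 0.999, -0.0], [0.001, -0.0, -1.0]]
contact_force: [0.7, -0.3, 1.4]
finger_gap: 0.093
grip_force: 0.0
```

>>> play_rows --deltas '[0,0,0.1,0,0,0,0,0,0.15,0,0,0,0,0,0.15,0,0,0]'

```text
t: 20.4
tcp_pos: [0.4244, 0.2218, 0.0616]
tool_rot: [[-0.999, -0.032, -0.0], [-0.032, 0.999, -0.0], [0.0, -0.0, -1.0]]
contact_force: [-1.2, -0.4, 0.3]
finger_gap: 0.0929
grip_force: 0.0
```

>>> play_rows --deltas '[0,0,0,0,0,0,0,0,0,0,0,0,0,0,0,0,0,0,0,0,0,0,0,0,0,0,0,0,0,0,0,0,0,0,0,0,0,0,0,0,0,0,0,0,0,0,0,0]' --jaw 0.3 --newtons 20

```text
t: 21.4
tcp_pos: [0.4245, 0.2204, 0.0616]
tool_rot: [[-0.999, -0.032, -0.0], [-0.032, 0.999, -0.003], [0.0, -0.003, -1.0]]
contact_force: [-0.3, -15.1, 3.4]
finger_gap: 0.0456
grip_force: 20.0
```

>>> play_rows --deltas '[0,-0.01,-0.08,0,0,0,0,-0.01,-0.165,0,0,0,-0.02,-0.01,-0.33,0,0,0,-0.055,-0.01,-0.49,0,0,0,-0.1,-0.01,-0.65,0,0,0,-0.16,-0.01,-0.81,0,0,0,-0.235,-0.01,-0.955,0,0,0,-0.235,-0.01,-0.955,0,0,0]'

```text
t: 22.4
tcp_pos: [0.4483, 0.221, 0.1584]
tool_rot: [[-0.999, -0.032, 0.0], [-0.032, 0.999, -0.001], [-0.0, -0.001, -1.0]]
contact_force: [-2.9, -9.0, 1.2]
finger_gap: 0.0459
grip_force: 20.0
```

>>> play_rows --deltas '[-0.085,0,-0.14,0,0,0,-0.185,0,-0.275,0,0,0,-0.295,0,-0.4,0,0,0,-0.415,0,-0.515,0,0,0,-0.54,0,-0.62,0,0,0,-0.68,0,-0.71,0,0,0,-0.825,0,-0.79,0,0,0,-0.98,0,-0.855,0,0,0,-0.98,0,-0.855,0,0,0]'

```text
t: 23.52
tcp_pos: [0.5467, 0.2239, 0.2436]
tool_rot: [[-1.0, -0.032, 0.0], [-0.032, 1.0, -0.002], [-0.0, -0.002, -1.0]]
contact_force: [-1.0, -9.1, 3.3]
finger_gap: 0.0461
grip_force: 20.0
```

>>> play_rows --deltas '[-0.155,0,-0.055,0,0,0,-0.32,0,-0.09,0,0,0,-0.48,0,-0.115,0,0,0,-0.65,0,-0.13,0,0,0,-0.67,0,-0.13,0,0,0,-0.67,0,-0.13,0,0,0]'

```text
t: 24.28
tcp_pos: [0.6134, 0.2259, 0.2567]
tool_rot: [[-1.0, -0.032, 0.001], [-0.032, 1.0, -0.002], [-0.001, -0.002, -1.0]]
contact_force: [1.0, -9.4, 4.4]
finger_gap: 0.0456
grip_force: 20.0
```

>>> play_rows --deltas '[-0.03,0,0,0,0,0,-0.05,0,0,0,0,0,-0.05,0,0,0,0,0]'

```text
t: 24.65
tcp_pos: [0.6182, 0.226, 0.2567]
tool_rot: [[-1.0, -0.032, 0.001], [-0.032, 1.0, -0.002], [-0.001, -0.002, -1.0]]
contact_force: [0.7, -10.6, 3.9]
finger_gap: 0.046
grip_force: 20.0
```

>>> play_rows --deltas '[-0.03,0,0,0,0,0,-0.05,0,0,0,0,0,-0.05,0,0,0,0,0]'

```text
t: 25.02
tcp_pos: [0.6208, 0.2262, 0.2564]
tool_rot: [[-0.999, -0.032, -0.006], [-0.032, 0.999, -0.003], [0.006, -0.002, -1.0]]
contact_force: [-25.5, -13.3, 8.3]
finger_gap: 0.0452
grip_force: 20.0
```

>>> play_rows --deltas '[0.02,0,0,0,0,0,0.02,0,0,0,0,0,0.02,0,0,0,0,0,0.02,0,0,0,0,0]' --jaw 1

```text
t: 25.52
tcp_pos: [0.621, 0.2273, 0.2557]
tool_rot: [[-0.999, -0.032, 0.0], [-0.032, 0.999, 0.0], [-0.0, 0.0, -1.0]]
contact_force: [-0.0, -0.5, 0.2]
finger_gap: 0.081
grip_force: 0.0
```

>>> play_rows --deltas '[0,0,-0.3,0,0,0,0,0,-0.6,0,0,0,0,0,-0.6,0,0,0]'

```text
t: 25.9
tcp_pos: [0.6214, 0.2274, 0.3183]
tool_rot: [[-0.999, -0.032, 0.003], [-0.032, 0.999, 0.001], [-0.004, 0.001, -1.0]]
contact_force: [0.1, 0.4, -0.3]
finger_gap: 0.0927
grip_force: 0.0
```

>>> play_rows --deltas '[0.4,-0.4,0,0,0,0,0.8,-0.7,0,0,0,0,0.8,-0.7,0,0,0,0]'

```text
t: 26.28
tcp_pos: [0.5416, 0.1533, 0.3156]
tool_rot: [[-1.0, -0.031, 0.001], [-0.031, 1.0, 0.0], [-0.001, 0.0, -1.0]]
contact_force: [0.4, 0.3, 1.3]
finger_gap: 0.0929
grip_force: 0.0
```

>>> play_rows --deltas '[0.4,-0.4,0.3,0,0,0,0.8,-0.7,0.3,0,0,0,0.8,-0.7,0.3,0,0,0,0.8,-0.7,0.3,0,0,0]'

```text
t: 26.78
tcp_pos: [0.4662, 0.0825, 0.2855]
tool_rot: [[-0.999, -0.032, 0.0], [-0.032, 0.999, 0.0], [-0.0, 0.0, -1.0]]
contact_force: [0.7, -0.1, 0.6]
finger_gap: 0.0932
grip_force: 0.0
```

```bash
python3 - <<'E'
from h import *
T=snap('top','top4');S=snap('side','side4')
print(env.read_state()['tcp_pos'])
def red(im): im=im.astype(int);return ((im[...,2]>1.7*im[...,1])&(im[...,2]>1.7*im[...,0])&(im[...,2]>50)).astype(np.uint8)
P={}
for n,c,b in(('t',T,(165,135,205,155)),('s',S,(270,95,300,130))):
    m=red(c['pixels']);x0,y0,x1,y1=b;ys,xs=np.where(m[y0:y1,x0:x1]);P[n]=(xs.mean()+x0,ys.mean()+y0);print(n,P[n],len(xs))
print(tri(T,P['t'],S,P['s']))
a=T['pixels'][85:225,150:290];b=S['pixels'][80:220,200:340]
o=np.hstack([cv2.resize(x,(400,400),interpolation=2) for x in(a,b)]);cv2.imwrite('pics/c5.png',o)
E
```

```text
[0.46633894 0.08273095 0.28529622]
t (np.float64(181.40350877192984), np.float64(143.140350877193)) 57
s (np.float64(279.72222222222223), np.float64(107.38888888888889)) 18
(array([0.61000456, 0.22607467, 0.24695755]), [0.0008588445301388768, 0.0008588445301387684])
```

View pics/c5.png

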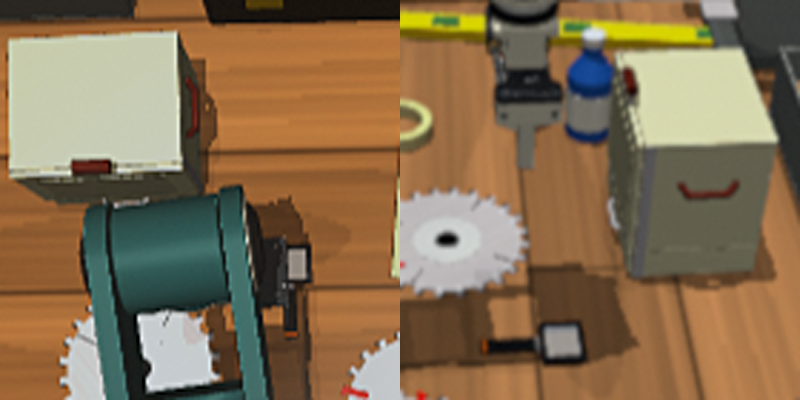

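The front is shut, with the pull back where it started. The lens lies on the bench, in the side crop with its pane near (562,341) and its orange end near (485,346).

>>> play_rows --deltas '[0.09,-0.4,0.5,0,0,0,0.09,-0.82,1,0,0,0,0.09,-0.82,1,0,0,0]' --jaw 0.6

```text
t: 27.25
tcp_pos: [0.4585, -0.0013, 0.182]
tool_rot: [[-1.0, -0.031, -0.005], [-0.031, 1.0, 0.0], [0.005, 0.0, -1.0]]
contact_force: [-0.2, 0.3, 1.0]
finger_gap: 0.0677
grip_force: 0.0
```

>>> play_rows --deltas '[0,0,0.4,0,0,0,0,0,0.8,0,0,0,0,0,0.8,0,0,0,0,0,0.8,0,0,0]'

```text
t: 27.75
tcp_pos: [0.4603, 0.0003, 0.1077]
tool_rot: [[-0.999, -0.033, 0.002], [-0.033, 0.999, 0.0], [-0.002, -0.0, -1.0]]
contact_force: [0.6, 0.4, 0.7]
finger_gap: 0.0559
grip_force: 0.0
```

```bash
python3 - <<'E'
from h import *
S=load('side4');im=S['pixels'].astype(int)
x0,y0,x1,y1=225,185,270,212;sub=im[y0:y1,x0:x1];mx=sub.max(2);mn=sub.min(2)
dark=(mx<60);pane=(mn>110)
R,G=sub[...,2],sub[...,1];org=(R>1.8*G)&(R>150)&(sub[...,0]<60)
for n,m in(('dark',dark),('pane',pane),('org',org)):
    ys,xs=np.where(m)
    if len(xs):u,v=xs.mean()+x0,ys.mean()+y0;print(n,len(xs),(u,v),xs.min()+x0,xs.max()+x0,plane(S,u,v,.01 if n!='org' else .01))
print(env.read_state()['tcp_pos'])
E
```

```text
dark 181 (np.float64(248.61325966850828), np.float64(200.84530386740332)) 231 265 [ 0.48959952 -0.00662202  0.01      ]
pane 103 (np.float64(256.2621359223301), np.float64(199.126213592233)) 251 262 [0.51750177 0.00085809 0.01      ]
[4.60301347e-01 3.25469632e-04 1.07714248e-01]
```

>>> play_rows --deltas '[0,0,0.3,0,0,0,0,0,0.55,0,0,0,0,0,0.7,0,0,0,0,0,0.78,0,0,0,0,0,0.8,0,0,0,0,0,0.8,0,0,0]'

```text
t: 28.5
tcp_pos: [0.4596, -0.0002, 0.0263]
tool_rot: [[-0.999, -0.032, 0.001], [-0.032, 0.999, -0.0], [-0.001, -0.0, -1.0]]
contact_force: [-0.1, 0.3, 0.2]
finger_gap: 0.0558
grip_force: 0.0
```

>>> play_rows --deltas '[0,0,0,0,0,0,0,0,0,0,0,0,0,0,0,0,0,0,0,0,0,0,0,0,0,0,0,0,0,0,0,0,0,0,0,0,0,0,0,0,0,0,0,0,0,0,0,0]' --jaw 0 --newtons 50

```text
t: 29.5
tcp_pos: [0.4592, -0.0002, 0.0257]
tool_rot: [[-0.999, -0.032, -0.0], [-0.032, 0.999, 0.0], [0.0, 0.0, -1.0]]
contact_force: [-0.9, 0.5, 1.7]
finger_gap: 0.0177
grip_force: 50.0
```

>>> play_rows --deltas '[0,0,-0.2,0,0,0,0,0,-0.6,0,0,0,0,0,-1,0,0,0,0,0,-1,0,0,0,0,0,-1,0,0,0]'

```text
t: 30.12
tcp_pos: [0.4589, -0.0002, 0.1248]
tool_rot: [[-0.999, -0.032, -0.001], [-0.032, 0.999, 0.0], [0.001, 0.0, -1.0]]
contact_force: [-0.1, 0.2, -1.6]
finger_gap: 0.0176
grip_force: 50.0
```

>>> play_rows --deltas '[-0.16,-0.45,0,0,0,0,-0.32,-0.88,0,0,0,0,-0.32,-0.88,0,0,0,0]'

```text
t: 30.5
tcp_pos: [0.4939, -0.089, 0.1237]
tool_rot: [[-1.0, -0.03, -0.003], [-0.03, 1.0, 0.0], [0.003, 0.0, -1.0]]
contact_force: [0.1, 1.5, -1.0]
finger_gap: 0.0173
grip_force: 50.0
```

>>> play_rows --deltas '[-0.16,-0.45,0,0,0,0,-0.32,-0.88,0.05,0,0,0,-0.32,-0.88,0.15,0,0,0,-0.32,-0.88,0.19,0,0,0,-0.32,-0.88,0.19,0,0,0,-0.32,-0.88,0.19,0,0,0]'

```text
t: 31.25
tcp_pos: [0.5289, -0.1732, 0.107]
tool_rot: [[-0.999, -0.033, 0.001], [-0.033, 0.999, -0.0], [-0.001, -0.0, -1.0]]
contact_force: [0.2, 0.6, -0.6]
finger_gap: 0.0177
grip_force: 50.0
```

```bash
python3 - <<'E'
from h import *
T=snap('top','top5');S=snap('side','side5')
s=env.read_state();print(s['tcp_pos'],s['contact_force'])
for n,c in(('T',T),('S',S)): print(n,'lens exp',proj(c,[.587,-.1725,.087]),'tooth',proj(c,[.587,-.1725,.021]))
a=T['pixels'][105:195,270:360];b=S['pixels'][195:295,255:355]
o=np.hstack([cv2.resize(x,(400,400),interpolation=2) for x in(a,b)]);cv2.imwrite('pics/c6.png',o)
E
```

```text
[ 0.52897013 -0.1735428   0.10712865] [-0.18946066 -0.35113082 -0.73289145]
T lens exp [295.51213496 155.39409349] tooth [294.16769453 158.19045514]
S lens exp [283.32311381 220.32212096] tooth [281.70460057 233.81831051]
```

View pics/c6.png

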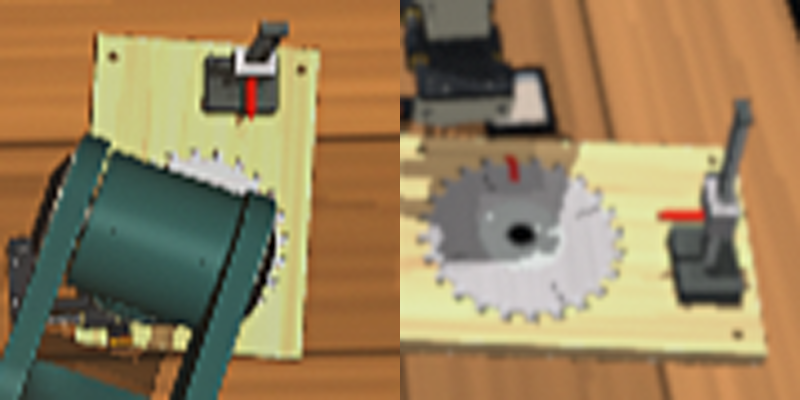

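```bash
python3 - <<'E'
from h import *
T=load('top0');S=load('side0')
print('hub',tri(T,(313.76,158.29),S,(284.84,253.32)))
# red pointer / stroke: subpixel redness-weighted profile
def prof(tag,b):
    im=load(tag)['pixels'].astype(float);x0,y0,x1,y1=b;r=im[y0:y1,x0:x1,2]-im[y0:y1,x0:x1,1];return r.round().astype(int)
print(prof('top0',(323,118,330,136)));print(prof('side0',(315,244,335,253)))
print('tooth T');print(prof('top0',(290,155,304,163)));print('tooth S');print(prof('side0',(279,230,288,243)))
# lens frame in side5
S=load('side5');im=S['pixels'].max(2);print(im[208:232,274:300])
zt=.107-.0187;cx,cy=.529+.058,-.1735+.0019
for dx,dy in((28,33),(28,-33),(-28,-33)):
    print(dx,dy,proj(S,[cx+dx/1e3,cy+dy/1e3,zt+.007]).round(1),proj(S,[cx+dx/1e3,cy+dy/1e3,zt-.007]).round(1))
E
```

```text
hub (array([ 0.58667076, -0.25016678,  0.01821068]), [0.0009988981406102366, 0.0009988981406101054])
[[  2   6   3   2   2   4   4]
 [  3   7   6   9   7   9   7]
 [  3   5   3   4   4   5   4]
 [  4   0  -3  -7  -4   0   1]
 [  4  -1  23  93  64   2   4]
 [  2  -9  78 189 109   3  -1]
 [ -1 -14  99 207 104  -5  -6]
 [ -4 -17  95 205 104  -9  -4]
 [ -5 -16  94 204 103  -8  -6]
 [ -5 -15  93 204 104  -8  -8]
 [ -6 -16  94 204 105  -9  -7]
 [ -4 -14  95 208 106  -5  -4]
 [ 17   2  57 194  62   3   4]
 [ 32  27  -6 124   3  -7  -3]
 [ 38  17  -3  36  -5  -7  -7]
 [ 11   7   2  -9  -2  -4  -5]
 [  6   9   4  -6   0  -4  -5]
 [  8  10  -1  -6   0  -4  -5]]
[[  5   5   7   6   8   8   9   9  10  11  10   9   6   7   6   3   0   3
    3   2]
 [  2   1   3   2   2   2   4   6   4   5   5   5   5   6   6   4   0   1
    3   1]
 [  0   1   1   2   3   7  19  22  22  22  21  22  22  23  24  25   4   0
    3   2]
 [ -3  -3  -3   3  23  39  70  79  78  78  77  77  78  79  81  78  22  -4
    3   3]
 [ -6  -6  -6   5  52  99 148 159 158 156 157 156 158 158 159 137  42  -5
    2   3]
 [  0  -1  -1  
[... 3344 characters left out ...]
53  43  38  31
   18  38  97 149 159 156 161 173]
 [103  94  50  13  14  21  22  16  12  13  12  11   9  11   9   6  13  13
   13  33  85 132 152 156 161 173]
 [116 101  68  28  20  28  28  32  30  33  35  34  34  33  34  36  39  45
   46  52  79 105 127 139 160 174]
 [144 135 107  74  68  83  86  88  88  92  92  92  92  86  85  92  95  98
   96  93  92  96 111 118 147 171]
 [162 160 144 124 124 132 135 136 136 137 139 140 138 131 133 145 148 148
  147 143 135 140 158 143 149 171]
 [159 160 156 153 153 155 156 155 155 157 156 156 155 154 159 173 178 176
  175 175 172 180 194 177 168 182]]
28 33 [290.8 210.5] [290.5 213.4]
28 -33 [293.7 226. ] [293.3 228.9]
-28 -33 [275.9 226.5] [275.6 229.5]
```

```bash
python3 -c "
from rig import env
s=env.read_state();print(s['t'],s['grip_force'],abs(s['qd']).max());print(env.sign_off())"
```

```text
31.35 49.996265172958374 0.19019669752243779
the job is handed in; nothing more can be done
None
```

The job is handed in at 31.4 s, but no verdict came back: the front is shut, and the lens is held level, by my measurements within about 3 mm sideways of the red tooth and 2 mm of the pointer's height.

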